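Pull the bearing crate forward with the pull hook

ROBOT

A 6-joint arm with a two-finger parallel gripper is mounted at the origin on the work surface. World frame = base frame: x ahead of the robot, y to its left, z up, the work surface at z = 0. Lengths are in m, angles in rad, forces in N, time in s.
With the tool pointing down it reaches from about 0.35 to 0.725 m from the base axis. Payload 6 kg.
Tool frame: the origin (TCP) lies on the front face of the gripper's body, between the roots of the fingers; the fingertips stand 73 mm ahead of it and the grasp point (between the pads) lies 54 mm ahead of it (env.grip_point_offset is the distance from the TCP to the grasp point, in m); y points along the fingers, x is the direction in which the jaws open and shut, and the axes are right-handed (so a half turn about y gives the same grasp; the last joint's range is limited). The gripper opens to 85 mm and grips with 20 to 120 N. Pads are 22 mm wide; open, the fingers measure 114 mm over their backs; the gripper's body (76 mm by 85 mm) begins 54 mm behind the grasp point. The pads swing forward as they close: fully open they stand 13 mm farther back than shut.
Start: joints at [1.488, 0.04, 0.085, 0, -1.615, -0.334], TCP at [0.243, 0.549, 0.304] pointing down, gripper open.
Joint ranges: [-2.56, 2.56], [-1.29, 2.01], [-1.08, 1.49], [-3.29, 1.98], [-2.81, -0.18], [-2.99, 2.99]. Speed limits (rad/s): [2.57, 2.57, 3.01, 3.14, 3.14, 3.14].

INTERFACE

Orientations are given as a rotation vector (axis times angle).
In Python, from workcell import env gives the robot as it stands.
- The arm moves only by the tool move_arm, never from a script. Its argument "plan" is a list that holds one entry, the list of rows, each a list of 7 numbers: the opening in per cent of the stroke, from 0 (shut) to 100 (fully open), then the shift along the tool's x, y, z in m, then the turn, a rotation vector about the tool's x, y, z in rad. In form: [[[claw, tx, ty, tz, ax, ay, az], ...]]. A call has 1 to 20 rows; each row shifts and turns the commanded pose from where the row before left it, along the tool's axes as they then stand; what a row does not reach is not made up. A row lasts 1/12 s, in which the tool goes at most 41.7 mm and 7.16 degrees, less where a joint would pass 70% of its speed; a pose out of reach is approached as far as the arm can. A call is refused whole if a number of a shift passes 0.0417 or a number of a turn 0.125, either way. A call with a gripper value outside its range is refused whole. The fingers move at their own pace and stop on an object; "force" is the grip in N (left out, the last holds). Time passes only in rows, so rows that do not move let the fingers close. It gives the time, the measured TCP pose, the force and the opening at its end, in the units of the state.
- env.state(): the state, without advancing time (a new reading comes with each control period).
- env.get_image(name): name is "scene" or "top" or "wrist"; returns the picture (420x560x3 uint8, blue, green, red); there is no depth.
- env.camera_model(name): a dict with "vertical_fov" (degrees; the focal length in pixels is half the picture's height over the tangent of half this angle, whatever the lens; pixels are square), "cx", "cy" (the principal point, pixels), "R" (3x3) and "t" (3): a world point X has camera coordinates R X + t. Camera axes: x right, y down, z forward; pixel columns grow to the right and rows downward; lengths in m; the calibration is good to about 2 mm. A picture is of the moment at which its call begins: read the wrist's pose just before it. camera_model takes no time and is no camera call; for the wrist camera it gives the pose at the moment of the call.
- env.job_done(): hands the job in, once; it reports no verdict.
Trained networks look in the newest picture that a camera, given by its name, has taken for a name from the list of things; names that differ only in an ending like _2 or _b are one class to them, and where a whole thing is asked for, a point or a joint stands for the part that bears it (a point fixed in the world has none). Each returns a list of dicts, best first, with "confidence" (0 to 1); they miss things now and then, are a little off and sometimes report something else, mostly with a low value. They report only what shows in the picture. A call takes as long as a camera call.
- env.recognise(target, camera): "location" ([x, y, z] in m, in the coordinates of the camera as it stood for that picture, good to about 4 mm: the middle of the surface that is visible of it).
- env.outline_of(target, camera): "region" (420x560 bool, what is visible of it).
The state is a dict: "time": time; "qpos": joint angles; "qvel": joint speeds; "joint_efforts": joint torques, N m; "tool_pos": TCP position; "ee_rot": TCP orientation; "wrist_force": force on the tool from outside, world axes, zero at the start; "ft_torque": the same for the moment, N m; "gripper_width": opening from 0.0 (shut) to 1.0 (fully open).
Only numpy, scipy, OpenCV 4.12 (cv2) and the standard library are available. Lean on these libraries where they do the work, as an engineer would, in place of code of your own. Each camera call takes 0.05 s, during which the arm holds its last target.

TASK

Take the orange-handled pull hook off its rubber mat, drop its blade behind the front board of the red-fronted crate, and drag that crate straight forward until its front board stands on the yellow stripe. Then unhook and stand the hook upright back on its mat. Pull only with the hook, without touching the red crate with the gripper, and leave the other two crates where they are.

Things in the scene. Friction and masses are not known exactly. Their poses are not given: they have to be found in the camera images.
- hook: Loose pull hook, 0.3 kg, standing on its foot (60 x 50 x 10 mm) on the mat. Orange grip block 34 (x) x 24 (y) mm, 80 to 134 mm above the foot's underside; below it a 16 mm wide arm (66 to 74 mm up) runs forward along +x to a blade turned down. Origin: centre of the foot's underside, z up. At the start the blade points away from the robot, give or take 25 degrees.
- hook_tip (a point): Middle of the lower edge of the hook's blade: x = 75, y = 0, z = 25 mm in the hook's frame, same axes. The blade is steel, 30 mm wide (y), 6 thick (x = 72 to 78 mm) and reaches 41 mm below the arm's underside.
- crate_red: The crate to pull: open wooden crate 150 mm deep (x), 104 wide, 75 high, walls 8 thick, with a red front board, holding bearings no higher than 24 mm above its underside. Origin: bottom edge of the front board's outer face, mid-width; x to the crate's back, z up. About 0.5 kg; slides on the rack's deck with 8 mm of play at each side. It starts with its front 85 to 105 mm behind the stripe's middle.
- crate_green: Bystander: open wooden crate 150 mm deep (x), 104 wide, 75 high, walls 8 thick, with a green front board, holding copper fittings. Origin: bottom edge of the front board's outer face, mid-width; x to the crate's back, z up. 
- crate_bare: Bystander: open wooden crate 150 mm deep (x), 104 wide, 75 high, walls 8 thick, with a bare wood front board, holding black caps. Origin: bottom edge of the front board's outer face, mid-width; x to the crate's back, z up. 
- rack: Fixed rack, 3 bays 130 mm apart, a crate in each, in any order. Deck 20 mm above the bench, 12 mm high rails between bays. Yellow stripe, 40 mm wide, across the deck near its front edge. Roof and stock (113 to 155 mm up) only further than 166 mm behind the stripe's middle. Origin: bench level under the stripe's middle, mid-width; x to the back, y left, z up.
- mat: Fixed black rubber mat, 140 x 140 x 5 mm, on the bench left or right of the rack: the hook's place. Origin: centre of its underside.

How it is judged:
On the way, in this order (a step that is already met when the one before it is completed fails the run):
1. the blade is behind the front board of the red crate, its lower edge at least 5 mm below the board's top (x of hook_tip in the frame of crate_red between 0.004 and 0.06 m and y of hook_tip in the frame of crate_red between -0.05 and 0.05 m and z of hook_tip in the frame of crate_red below 0.07 m), for 0.1 s.
2. the red crate's front stands on the yellow stripe while the blade is still behind its front board (all of step 1 and x of crate_red in the frame of rack between -0.02 and 0.02 m and angle between the x axis of crate_red and the x axis of rack, either way round below 0.175 rad and angle between crate_red's own z axis and vertical below 0.1 rad and z of crate_red in the frame of rack between 0.01 and 0.03 m), for 0.1 s.
At the end, for the whole second after the job is handed in: Red crate: outer face of its front board within 20 mm of the stripe's middle, flat within 5 degrees, square to the rack within 10. Hook: upright within 5 degrees on the mat, its foot's centre within 60 mm of the mat's centre along each side. Both released and at rest (x of crate_red in the frame of rack between -0.02 and 0.02 m and angle between the x axis of crate_red and the x axis of rack, either way round below 0.175 rad and angle between each of crate_red, hook's own z axis and vertical below 0.1 rad and z of crate_red in the frame of rack between 0.01 and 0.03 m and x of hook in the frame of mat between -0.06 and 0.06 m and y of hook in the frame of mat between -0.06 and 0.06 m and z of hook in the frame of mat between -0.002 and 0.012 m and linear speed of each of crate_red, hook below 0.02 m/s); the robot touches nothing.
It fails at once if a bystander crate was moved (more than 20 mm) (distance of any of crate_green, crate_bare from where it was at the start of the episode above 0.02 m).
It fails at once if the robot itself touched the red crate instead of using the hook (contact force between any of the fingers, the arm and crate_red above 1.5 N).
It also fails if it takes over 51 s, if anything falls off the work surface, if the arm or the gripper's body presses on something with over 40 N, if the wrist force passes 120 N, or if a joint passes its speed limit or range.

## Working session

There is one attempt and no reset: what is moved stays moved. The work goes in short steps, Python scripts to look and compute and a tool call to move; the robot and the scene stay as the last step left them, time stands still between calls to the robot, and variables do not carry over. Pictures are saved under pics/ and viewed, and the job is handed in when it is done.

Besides the shell and the picture viewer there is one more tool, called after "Request:" by a JSON object that holds its "fn" and its "kwargs", one argument or row to a line. move_arm: Moves the arm, as the interface text tells. Its arguments: {"type":"object","properties":{"plan":{"type":"array","items":{"type":"array","items":{"type":"array","items":{"type":"number"}}}},"force":{"type":"number"}},"required":["plan"]}

```bash
mkdir -p pics; ls
python3 - <<'E'
from workcell import env
import cv2,numpy as np
print(env.state(), env.grip_point_offset)
for n in ("scene","top"):
    cv2.imwrite(f"pics/{n}0.png",env.get_image(n))
    m=env.camera_model(n);print(n,m)
    R=np.array(m["R"]);t=np.array(m["t"])
    for k in ("hook","hook_tip","crate_red","crate_green","crate_bare","rack","mat"):
        r=env.recognise(k,n)
        print(k,[(round(d["confidence"],2),np.round(R.T@(np.array(d["location"])-t),3)) for d in r[:2]])
E
```

```text
pics
{'time': 0.0, 'qpos': array([ 1.48767187e+00,  4.07986172e-02,  8.38382452e-02, -4.62715600e-04,
       -1.61546624e+00, -3.33687140e-01]), 'qvel': array([-0.00101322, -0.00061766, -0.00235255,  0.00029348,  0.00068755,
       -0.00079766]), 'joint_efforts': array([ 4.36621740e-04, -3.68199599e+01,  3.47415626e+01,  6.93232879e+00,
       -5.38668988e-03, -5.51170288e-06]), 'tool_pos': array([0.24275232, 0.54849555, 0.3029015 ]), 'ee_rot': array([-0.98379568,  1.50866312, -1.51047208]), 'wrist_force': array([-0.71805471,  0.47620238, -0.62623161]), 'ft_torque': array([-0.01933889, -0.01876827,  0.05436652]), 'gripper_width': 0.9980493323724533} 0.0539
scene {'vertical_fov': 55.51355585353207, 'cx': 281.19645853322504, 'cy': 208.19197764465312, 'R': array([[-0.67735044,  0.73535802,  0.02109397],
       [ 0.46957868,  0.45425337, -0.75706654],
       [-0.56629696, -0.50289407, -0.65299717]]), 't': array([ 0.35756373, -0.21671221,  1.22360472])}
hook [(0.9, array([ 0.469, -0.343,  0.073])), (0.24, array([0.65 , 0.02 , 0.072]))]
hook_tip [(0.79, array([ 0.471, -0.344,  0.076]))]
cr
[... 212 characters left out ...]
7 , 0.1  , 0.116]))]
mat [(0.86, array([ 0.462, -0.313,  0.008]))]
top {'vertical_fov': 47.42316551255072, 'cx': 281.89676342749976, 'cy': 199.04920376841656, 'R': array([[-0.00713806, -0.99982148, -0.0174944 ],
       [-0.99654736,  0.00855969, -0.08258388],
       [ 0.08271889,  0.01684451, -0.99643055]]), 't': array([0.00498503, 0.52727171, 1.00736635])}
hook [(0.57, array([ 0.462, -0.342,  0.076]))]
hook_tip [(0.69, array([ 0.462, -0.343,  0.078]))]
crate_red [(0.94, array([ 0.686, -0.11 ,  0.038]))]
crate_green [(0.92, array([0.682, 0.029, 0.04 ]))]
crate_bare [(0.69, array([0.668, 0.162, 0.043]))]
rack [(0.87, array([0.653, 0.022, 0.029]))]
mat [(0.66, array([ 0.443, -0.318,  0.005]))]
```

View pics/scene0.png

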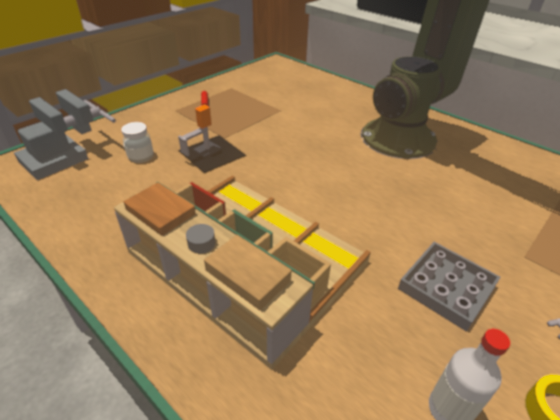

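View pics/top0.png

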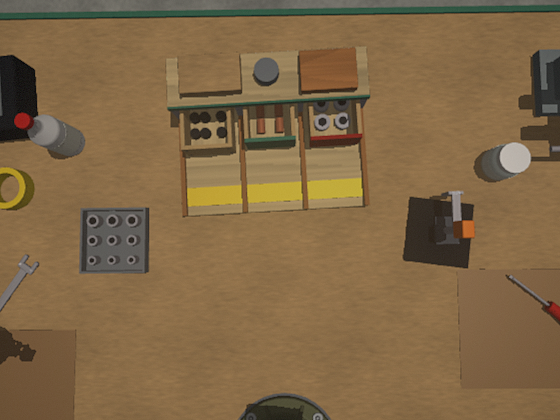

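The views show the red crate in the robot's right bay (top view 335,138), the stripe at row ~190, and the hook on its mat at (450,225). I'll zoom in and measure.

```bash
cat > h.py <<'E'
from workcell import env
import cv2,numpy as np
def cam(n):
    m=env.camera_model(n);f=210/np.tan(np.radians(m["vertical_fov"])/2)
    return f,m["cx"],m["cy"],np.array(m["R"]),np.array(m["t"])
def bp(n,u,v,z,c=None):
    f,cx,cy,R,t=c or cam(n)
    d=R.T@np.array([(u-cx)/f,(v-cy)/f,1]);o=-R.T@t
    return o+d*(z-o[2])/d[2]
def pj(n,X,c=None):
    f,cx,cy,R,t=c or cam(n)
    p=R@np.array(X)+t
    return np.array([cx+f*p[0]/p[2],cy+f*p[1]/p[2]])
E
python3 - <<'E'
from h import *
im=cv2.imread("pics/top0.png")
cv2.imwrite("pics/topA.png",cv2.resize(im[180:280,390:490],None,fx=6,fy=6,interpolation=cv2.INTER_CUBIC))
cv2.imwrite("pics/topB.png",cv2.resize(im[90:225,165:375],None,fx=3.8,fy=3.8,interpolation=cv2.INTER_CUBIC))
im=cv2.imread("pics/scene0.png")
cv2.imwrite("pics/scA.png",cv2.resize(im[85:175,160:260],None,fx=6,fy=6,interpolation=cv2.INTER_CUBIC))
E
```

```text
(no output)
```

View pics/topA.png

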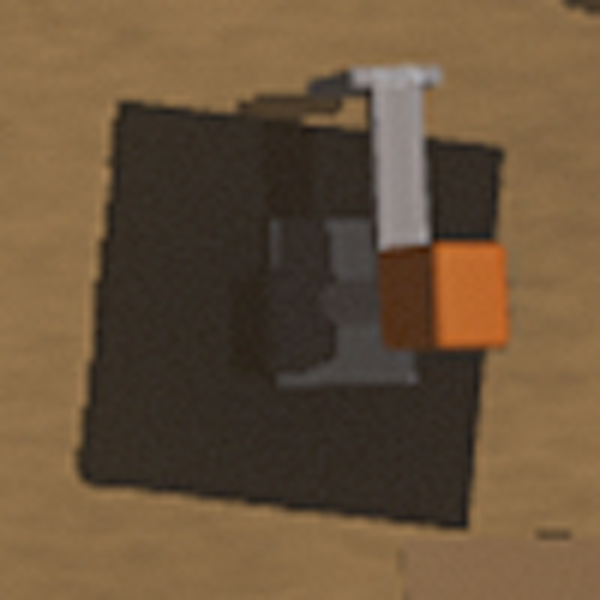

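View pics/topB.png

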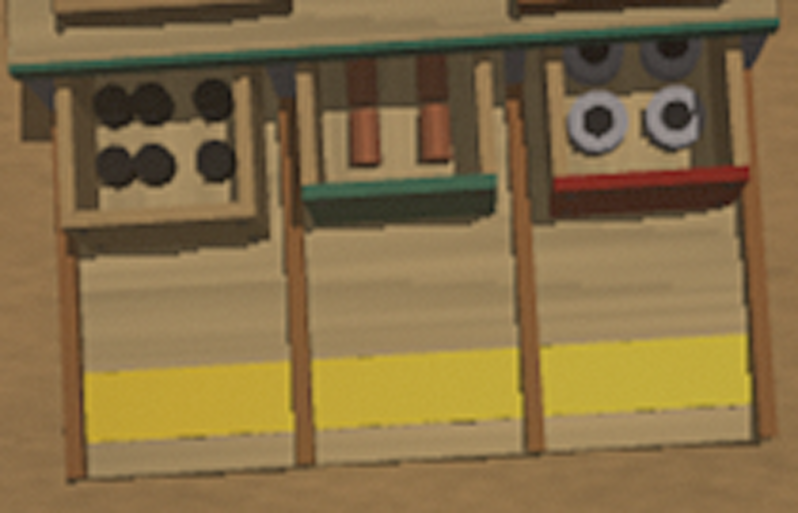

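View pics/scA.png

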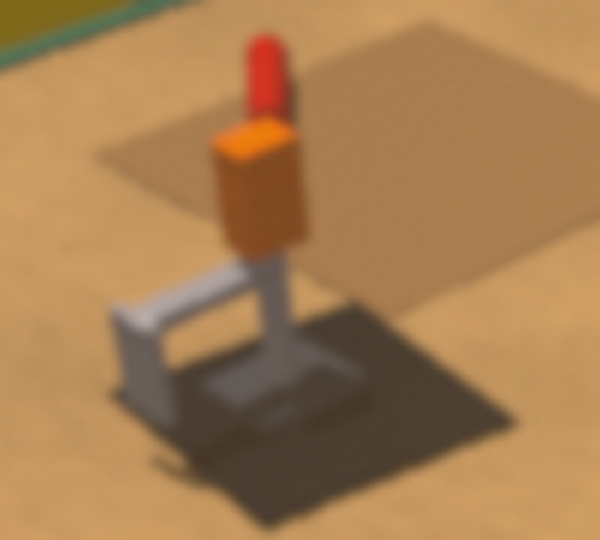

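Run:
```python
from h import *
A=lambda u,v:((u+.5)/6-.5+390,(v+.5)/6-.5+180)
B=lambda u,v:((u+.5)/3.8-.5+165,(v+.5)/3.8-.5+90)
S=lambda u,v:((u+.5)/6-.5+160,(v+.5)/6-.5+85)
def show(l,pts,z,f,n="top"):
    P=np.array([bp(n,*f(*p),z) for p in pts]);print(l,np.round(P[:,:2],4).tolist(),"mean",np.round(P.mean(0),4));return P
G=show("grip",[(437,243),(500,243),(508,347),(435,347)],.139,A)
show("gripS",[(213,143),(273,119),(299,134),(240,163)],.139,S,"scene")
b=show("blade",[(350,80),(440,76)],.079,A)
show("bladeS",[(112,312),(150,330)],.079,S,"scene")
show("foot",[(272,218),(272,384),(417,382)],.015,A)
M=show("mat",[(122,103),(502,150),(467,525),(82,482)],.005,A)
M=show("matS",[(355,300),(518,424),(268,530),(112,395)],.005,S,"scene")
s=show("stripe",[(542,346),(749,334),(752,405),(545,417)],.02,B)
s2=show("stripeall",[(86,372),(749,334),(752,405),(88,441)],.02,B)
d=s2[1]-s2[0];print("yaw of left-axis",np.degrees(np.arctan2(d[1],d[0])))
r=show("red",[(553,190),(748,179)],.095,B)
# deck base of the board
show("redbase",[(555,218),(742,206)],.02,B)
show("green",[(303,198),(496,188)],.095,B)
```

```text
grip [[0.4748, -0.3416], [0.4747, -0.3613], [0.4421, -0.3625], [0.4422, -0.3397]] mean [ 0.4584 -0.3513  0.139 ]
gripS [[0.4762, -0.3577], [0.4433, -0.3572], [0.4444, -0.338], [0.4796, -0.3349]] mean [ 0.4609 -0.3469  0.139 ]
blade [[0.5321, -0.336], [0.5332, -0.3662]] mean [ 0.5327 -0.3511  0.079 ]
bladeS [[0.5376, -0.3615], [0.5351, -0.3376]] mean [ 0.5363 -0.3496  0.079 ]
foot [[0.4887, -0.3276], [0.4295, -0.3256], [0.4298, -0.377]] mean [ 0.4493 -0.3434  0.015 ]
mat [[0.5313, -0.2778], [0.5131, -0.4142], [0.3786, -0.3964], [0.3948, -0.2596]] mean [ 0.4545 -0.337   0.005 ]
matS [[0.378, -0.3946], [0.3984, -0.2544], [0.5336, -0.2714], [0.5157, -0.4092]] mean [ 0.4564 -0.3324  0.005 ]
stripe [[0.5668, -0.0542], [0.5726, -0.1718], [0.5321, -0.1726], [0.5263, -0.0555]] mean [ 0.5494 -0.1135  0.02  ]
stripeall [[0.5543, 0.2059], [0.5726, -0.1718], [0.5321, -0.1726], [0.5148, 0.2044]] mean [0.5434 0.0165 0.02  ]
yaw of left-axis -87.22689123721442
red [[0.641, -0.0583], [0.6458, -0.1617]] mean [ 0.6434 -0.11    0.095 ]
redbase [[0.6404, -0.0625], [0.6463, -0.1693]] mean [ 0.6433 -0.1159  0.02  ]
green [[0.6382, 0.0747], [0.6424, -0.028]] mean [0.6403 0.0233 0.095 ]
```

Run:
```python
from h import *
from scipy.spatial.transform import Rotation as Rn
s=env.state();print(np.round(Rn.from_rotvec(s["ee_rot"]).as_matrix(),4))
```

```text
[[-4.048e-01 -0.000e+00  9.144e-01]
 [-9.144e-01 -1.000e-04 -4.048e-01]
 [ 1.000e-04 -1.000e+00  0.000e+00]]
```

Request:
{"fn": "move_arm", "kwargs": {
  "plan": [
    [[100, 0, 0, 0, 0, 0.118, 0], [100, 0, 0, 0, 0, 0.118, 0], [100, 0, 0, 0, 0, 0.118, 0], [100, 0, 0, 0, 0, 0.118, 0], [100, 0, 0, 0, 0, 0.118, 0], [100, 0, 0, 0, 0, 0.118, 0], [100, 0, 0, 0, 0, 0.118, 0], [100, 0, 0, 0, 0, 0.118, 0], [100, 0, 0, 0, 0, 0.118, 0], [100, 0, 0, 0, 0, 0.118, 0], [100, -0.02, 0, 0.034, 0, 0, 0], [100, -0.02, 0, 0.034, 0, 0, 0], [100, -0.02, 0, 0.034, 0, 0, 0], [100, -0.02, 0, 0.034, 0, 0, 0], [100, -0.02, 0, 0.034, 0, 0, 0], [100, -0.02, 0, 0.034, 0, 0, 0], [100, -0.02, 0, 0.034, 0, 0, 0], [100, -0.02, 0, 0.034, 0, 0, 0], [100, -0.02, 0, 0.034, 0, 0, 0], [100, -0.02, 0, 0.034, 0, 0, 0]]
  ],
  "force": 60
}}

```text
time: 2.47
tool_pos: [0.4344, 0.2017, 0.3043]
ee_rot: [-0.029, -2.21, 2.208]
wrist_force: [1.0, 0.1, -0.2]
gripper_width: 1.001
```

Request:
{"fn": "move_arm", "kwargs": {
  "plan": [
    [[100, -0.0024, 0, 0.034, 0, 0, 0], [100, -0.0024, 0, 0.034, 0, 0, 0], [100, -0.0024, 0, 0.034, 0, 0, 0], [100, -0.0024, 0, 0.034, 0, 0, 0], [100, -0.0024, 0, 0.034, 0, 0, 0], [100, -0.0024, 0, 0.034, 0, 0, 0], [100, -0.0024, 0, 0.034, 0, 0, 0], [100, -0.0024, 0, 0.034, 0, 0, 0], [100, -0.0024, 0, 0.034, 0, 0, 0], [100, -0.0024, 0, 0.034, 0, 0, 0], [100, -0.0024, 0, 0.034, 0, 0, 0], [100, -0.0024, 0, 0.034, 0, 0, 0], [100, -0.0024, 0, 0.034, 0, 0, 0], [100, -0.0024, 0, 0.034, 0, 0, 0], [100, -0.0024, 0, 0.034, 0, 0, 0], [100, -0.0024, 0, 0.034, 0, 0, 0], [100, 0, 0, 0, 0, 0, 0], [100, 0, 0, 0, 0, 0, 0]]
  ]
}}

```text
time: 3.97
tool_pos: [0.4578, -0.3427, 0.303]
ee_rot: [-0.03, -2.206, 2.205]
wrist_force: [-0.1, -0.3, -0.5]
gripper_width: 0.998
```

Run:
```python
from h import *
from scipy.spatial.transform import Rotation as Rn
s=env.state();print(np.round(s["qpos"],3),np.round(s["tool_pos"],4));print(np.round(Rn.from_rotvec(s["ee_rot"]).as_matrix(),4))
c=cam("wrist");print(np.round(c[3],3),np.round(-c[3].T@c[4],3))
cv2.imwrite("pics/w1.png",env.get_image("wrist"))
```

```text
[-0.292 -0.033  0.009 -0.    -1.615  0.263] [ 0.4578 -0.3427  0.303 ]
[[-9.996e-01 -1.800e-03 -2.910e-02]
 [ 2.910e-02  5.000e-04 -9.996e-01]
 [ 1.800e-03 -1.000e+00 -5.000e-04]]
[[-1.     0.029  0.003]
 [ 0.029  0.948  0.316]
 [ 0.007  0.316 -0.949]] [ 0.454 -0.423  0.372]
```

View pics/w1.png

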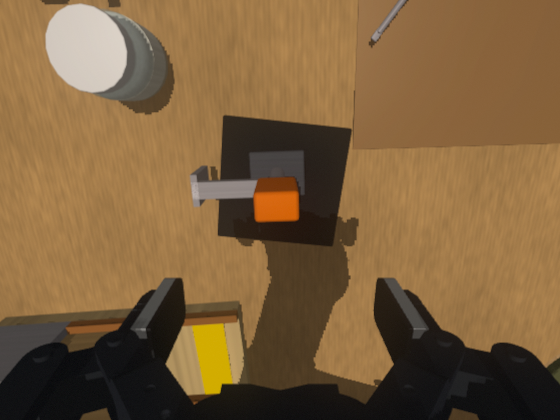

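Run:
```python
from h import *
im=cv2.imread("pics/w1.png")
cv2.imwrite("pics/w1a.png",cv2.resize(im[140:240,180:320],None,fx=5.5,fy=5.5,interpolation=cv2.INTER_CUBIC))
```

```text
(no output)
```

View pics/w1a.png

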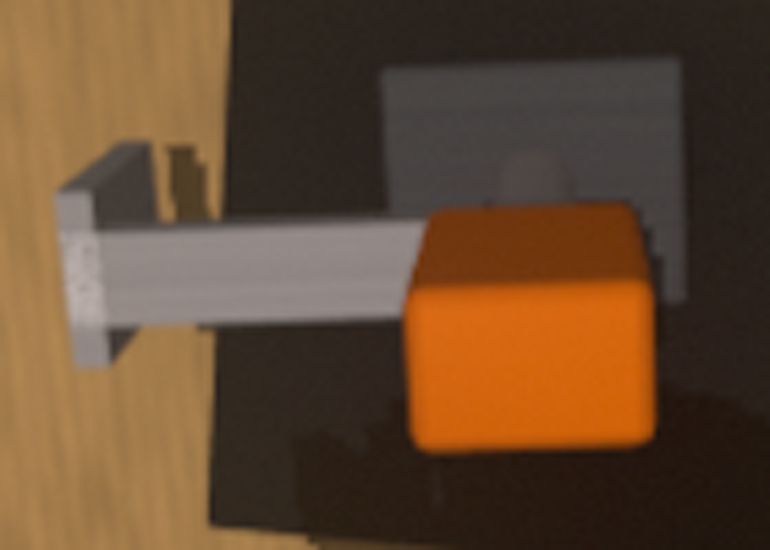

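Run:
```python
from h import *
W=lambda u,v:((u+.5)/5.5-.5+180,(v+.5)/5.5-.5+140)
def show(l,pts,z):
    P=np.array([bp("wrist",*W(*p),z) for p in pts]);print(l,np.round(P[:,:2],4).tolist(),"mean",np.round(P.mean(0),4));return P
show("grip",[(407,284),(655,280),(655,443),(412,453)],.139)
show("blade top",[(58,190),(90,186),(110,363),(76,368)],.079)
show("foot",[(380,70),(680,58),(688,298)],.015)
```

```text
grip [[0.4746, -0.3632], [0.4417, -0.3628], [0.442, -0.3399], [0.4751, -0.3394]] mean [ 0.4584 -0.3513  0.139 ]
blade top [[0.5359, -0.3655], [0.5306, -0.366], [0.5305, -0.3358], [0.5363, -0.335]] mean [ 0.5333 -0.3506  0.079 ]
foot [[0.4881, -0.375], [0.4296, -0.3756], [0.4282, -0.3274]] mean [ 0.4486 -0.3593  0.015 ]
```

Request:
{"fn": "move_arm", "kwargs": {
  "plan": [
    [[100, 0, 0, 0, 0, -0.04, 0], [100, -0.0005, 0, 0.0086, 0, 0, 0], [100, 0, 0.02, 0, 0, 0, 0], [100, 0, 0.02, 0, 0, 0, 0], [100, 0, 0.02, 0, 0, 0, 0], [100, 0, 0.02, 0, 0, 0, 0], [100, 0, 0.02, 0, 0, 0, 0], [100, 0, 0.02, 0, 0, 0, 0], [100, 0, 0.014, 0, 0, 0, 0], [100, 0, 0, 0, 0, 0, 0], [100, 0, 0, 0, 0, 0, 0]]
  ]
}}

```text
time: 4.93
tool_pos: [0.4589, -0.3495, 0.1701]
ee_rot: [-0.017, 2.214, -2.215]
wrist_force: [0.4, -0.2, 1.0]
gripper_width: 0.999
```

Run:
```python
from h import *
cv2.imwrite("pics/w2.png",env.get_image("wrist"))
cv2.imwrite("pics/s2.png",env.get_image("scene")[40:200,100:320].repeat(3,0).repeat(3,1))
```

```text
(no output)
```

View pics/w2.png

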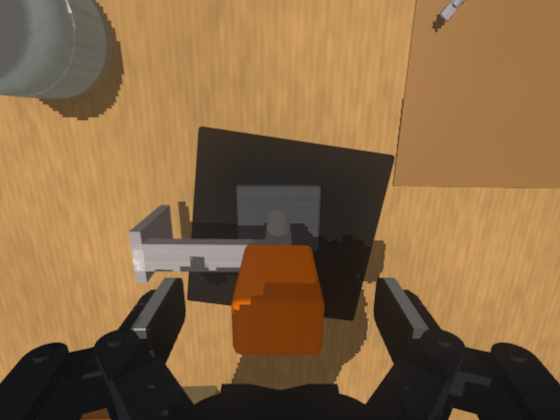

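View pics/s2.png

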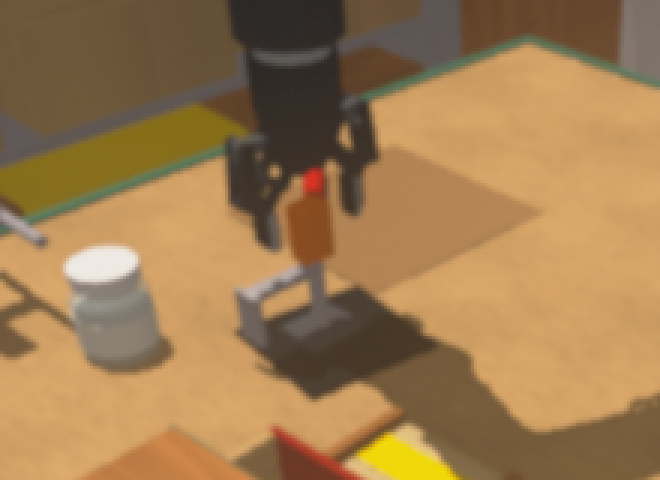

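The grip block sits between the open fingers (wrist view 278,310), well centred. I'll close on it.

Request:
{"fn": "move_arm", "kwargs": {
  "plan": [
    [[100, 0, 0, 0.0015, 0, 0, 0], [0, 0, 0, 0, 0, 0, 0], [0, 0, 0, 0, 0, 0, 0], [0, 0, 0, 0, 0, 0, 0], [0, 0, 0, 0, 0, 0, 0], [0, 0, 0, 0, 0, 0, 0], [0, 0, 0, 0, 0, 0, 0], [0, 0, 0, 0, 0, 0, 0], [0, 0, 0, 0, 0, 0, 0], [0, 0, 0, 0, 0, 0, 0], [0, 0, 0, 0, 0, 0, 0], [0, 0, 0, 0, 0, 0, 0]]
  ],
  "force": 80
}}

```text
time: 6.03
tool_pos: [0.4591, -0.3515, 0.1703]
ee_rot: [-0.015, 2.213, -2.215]
wrist_force: [1.5, -0.3, 2.4]
gripper_width: 0.391
```

Request:
{"fn": "move_arm", "kwargs": {
  "plan": [
    [[0, 0, -0.02, 0, 0, 0, 0], [0, 0, -0.025, 0, 0, 0, 0], [0, 0, -0.025, 0, 0, 0, 0], [0, 0, -0.025, 0, 0, 0, 0], [0, 0, -0.005, 0, 0, -0.036, 0], [0, -0.0146, 0, -0.0231, 0, 0, 0], [0, -0.0146, 0, -0.0231, 0, 0, 0], [0, -0.0146, 0, -0.0231, 0, 0, 0], [0, -0.0146, 0, -0.0231, 0, 0, 0], [0, -0.0146, 0, -0.0231, 0, 0, 0], [0, -0.0146, 0, -0.0231, 0, 0, 0], [0, -0.0146, 0, -0.0231, 0, 0, 0], [0, -0.0146, 0, -0.0231, 0, 0, 0], [0, -0.0146, 0, -0.0231, 0, 0, 0], [0, -0.0146, 0, -0.0231, 0, 0, 0], [0, 0, 0, 0, 0, 0, 0], [0, 0, 0, 0, 0, 0, 0]]
  ]
}}

```text
time: 7.45
tool_pos: [0.593, -0.112, 0.2677]
ee_rot: [-0.062, 2.198, -2.197]
wrist_force: [-0.6, -0.2, -3.1]
gripper_width: 0.386
```

Run:
```python
from h import *
from scipy.spatial.transform import Rotation as Rn
s=env.state();print(np.round(s["tool_pos"],4));print(np.round(Rn.from_rotvec(s["ee_rot"]).as_matrix(),4))
cv2.imwrite("pics/w3.png",env.get_image("wrist"))
cv2.imwrite("pics/t3.png",cv2.resize(env.get_image("top")[80:230,260:400],None,fx=4,fy=4))
cv2.imwrite("pics/s3.png",cv2.resize(env.get_image("scene")[90:290,100:340],None,fx=3,fy=3))
```

```text
[ 0.593  -0.112   0.2677]
[[-9.986e-01 -4.300e-03  5.200e-02]
 [-5.200e-02  3.000e-04 -9.986e-01]
 [ 4.300e-03 -1.000e+00 -5.000e-04]]
```

View pics/w3.png

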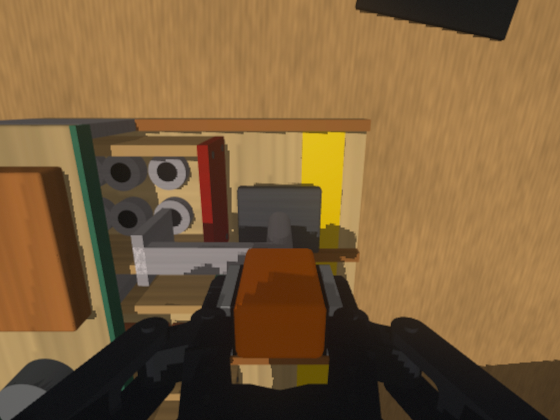

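View pics/t3.png

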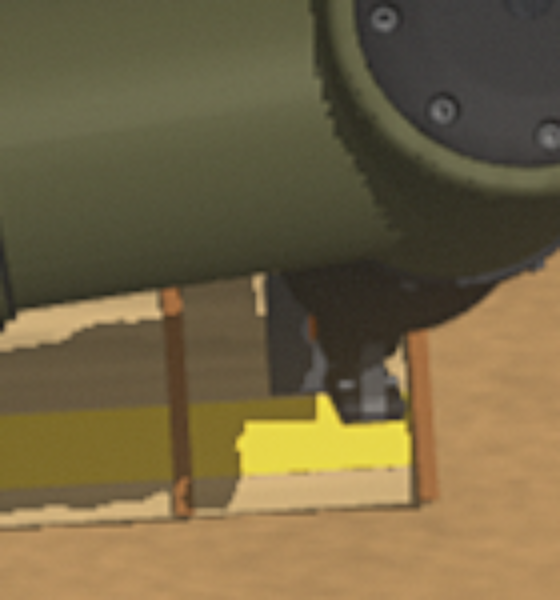

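View pics/s3.png

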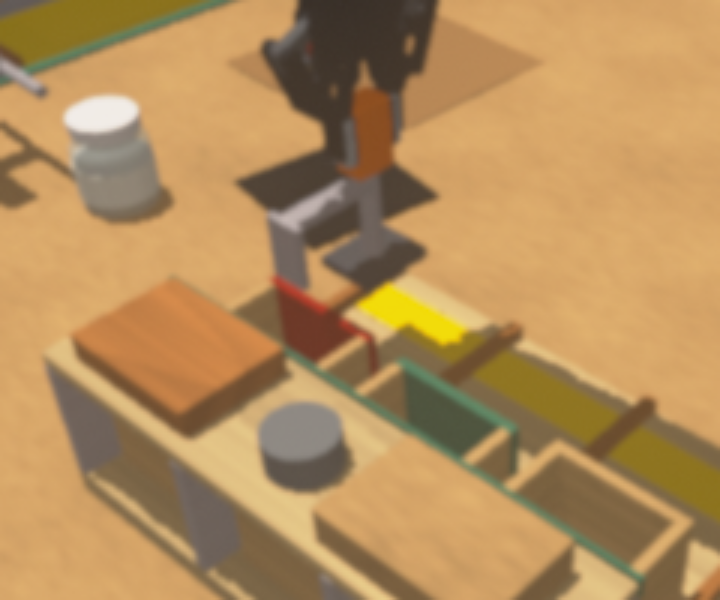

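Run:
```python
from h import *
im=cv2.imread("pics/w3.png")
cv2.imwrite("pics/w3a.png",cv2.resize(im[120:300,90:270],None,fx=3.3,fy=3.3,interpolation=cv2.INTER_CUBIC))
c=cam("wrist");print(c[3],c[4])
p=np.array([.593,-.112]);ex=np.array([.9987,.052]);ey=np.array([-.052,.9987])
for n,(x,y,z) in {"tip":(.075,0,.025),"tipL":(.075,.015,.025),"tipR":(.075,-.015,.025),"topR":(.078,-.015,.074),"topL":(.078,.015,.074)}.items():
    q=p+x*ex+y*ey;X=[*q,.2677-.165+z];print(n,np.round(X,4),pj("wrist",X).round(1))
```

```text
[[-0.99879949 -0.04891523  0.00262382]
 [-0.04559737  0.94795538  0.31512138]
 [-0.0179015   0.31462344 -0.94904775]] [0.5844505  0.10466303 0.39322147]
tip [ 0.6679 -0.1081  0.1277] [166.5 232.4]
tipL [ 0.6671 -0.0931  0.1277] [168.9 252.5]
tipR [ 0.6687 -0.1231  0.1277] [164.  211.5]
topR [ 0.6717 -0.1229  0.1767] [128.  239.9]
topL [ 0.6701 -0.093   0.1767] [135.9 289.7]
```

View pics/w3a.png

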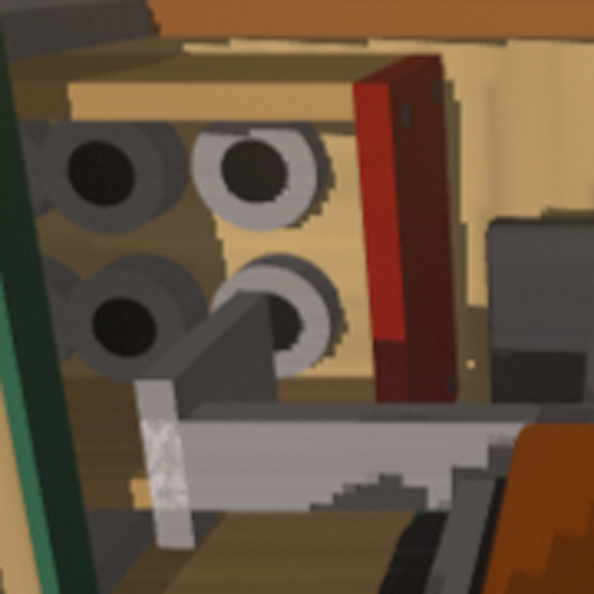

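Run:
```python
from h import *
W=lambda u,v:((u+.5)/3.3-.5+90,(v+.5)/3.3-.5+120)
for p in [(390,82),(405,340),(355,84)]: print(p,bp("wrist",*W(*p),.095).round(4))
```

```text
(390, 82) [ 0.6452 -0.1648  0.095 ]
(405, 340) [ 0.6428 -0.1047  0.095 ]
(355, 84) [ 0.6529 -0.164   0.095 ]
```

Request:
{"fn": "move_arm", "kwargs": {
  "plan": [
    [[0, 0, 0.012, 0.002, 0, 0, 0], [0, 0, 0.012, 0.002, 0, 0, 0], [0, 0, 0.012, 0, 0, 0, 0], [0, 0, 0.012, 0, 0, 0, 0], [0, 0, 0.012, 0, 0, 0, 0], [0, 0, 0, 0, 0, 0, 0], [0, 0, 0, 0, 0, 0, 0]]
  ]
}}

```text
time: 8.18
tool_pos: [0.5929, -0.1174, 0.2086]
ee_rot: [-0.057, 2.197, -2.198]
wrist_force: [-0.2, 0.7, -2.4]
gripper_width: 0.388
```

Run:
```python
from h import *
s=env.state();print(np.round(s["tool_pos"],4))
cv2.imwrite("pics/w4.png",env.get_image("wrist"))
cv2.imwrite("pics/s4.png",cv2.resize(env.get_image("scene")[90:290,100:340],None,fx=3,fy=3))
```

```text
[ 0.5929 -0.1174  0.2086]
```

View pics/w4.png

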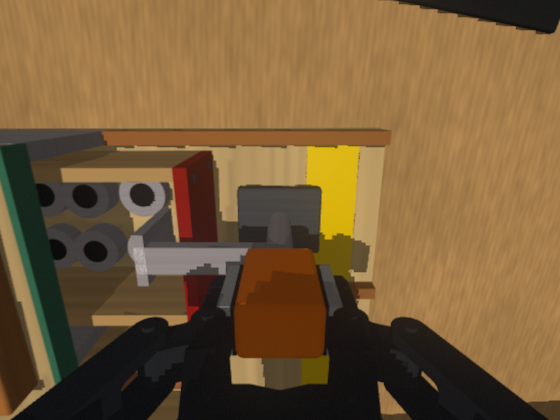

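View pics/s4.png

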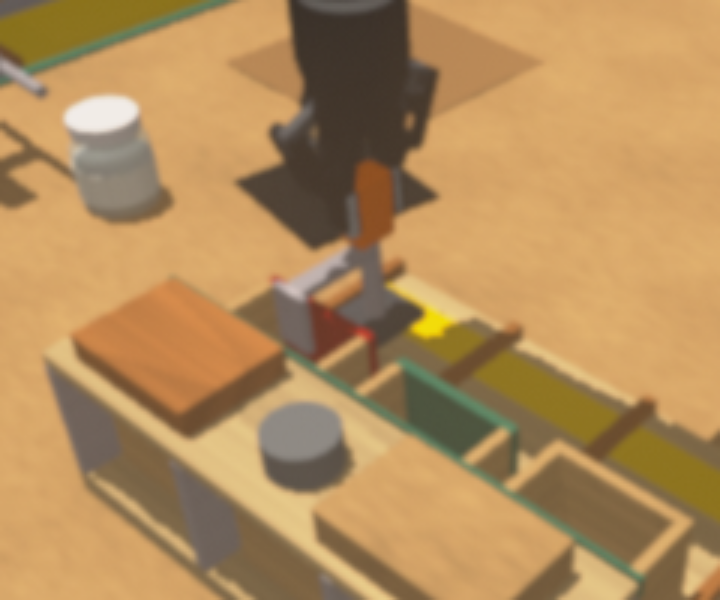

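Request:
{"fn": "move_arm", "kwargs": {
  "plan": [
    [[0, 0.003, 0, 0, 0, 0, 0], [0, 0.005, 0, 0, 0, 0, 0], [0, 0.005, 0, 0, 0, 0, 0], [0, 0.005, 0, 0, 0, 0, 0], [0, 0.005, 0, 0, 0, 0, 0], [0, 0.006, 0, 0, 0, 0, 0], [0, 0.006, 0, 0, 0, 0, 0], [0, 0.006, 0, 0, 0, 0, 0], [0, 0.006, 0, 0, 0, 0, 0], [0, 0.006, 0, 0, 0, 0, 0], [0, 0.006, 0, 0, 0, 0, 0], [0, 0.006, 0, 0, 0, 0, 0], [0, 0.006, 0, 0, 0, 0, 0], [0, 0.006, 0, 0, 0, 0, 0], [0, 0.006, 0, 0, 0, 0, 0], [0, 0.006, 0, 0, 0, 0, 0], [0, 0.005, 0, 0, 0, 0, 0], [0, 0.004, 0, 0, 0, 0, 0], [0, 0.002, 0, 0, 0, 0, 0], [0, 0, 0, 0, 0, 0, 0]]
  ]
}}

```text
time: 9.95
tool_pos: [0.493, -0.1224, 0.21]
ee_rot: [-0.055, 2.196, -2.196]
wrist_force: [2.5, 0.0, -1.2]
gripper_width: 0.389
```

Run:
```python
from h import *
s=env.state();print(np.round(s["tool_pos"],4))
cv2.imwrite("pics/w5.png",env.get_image("wrist"))
cv2.imwrite("pics/s5.png",cv2.resize(env.get_image("scene")[90:290,100:340],None,fx=3,fy=3))
```

```text
[ 0.493  -0.1224  0.21  ]
```

View pics/w5.png

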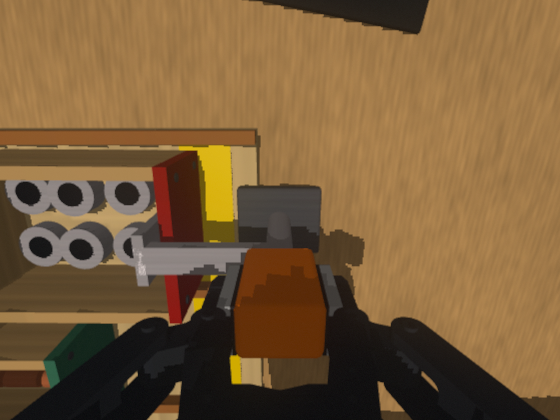

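View pics/s5.png

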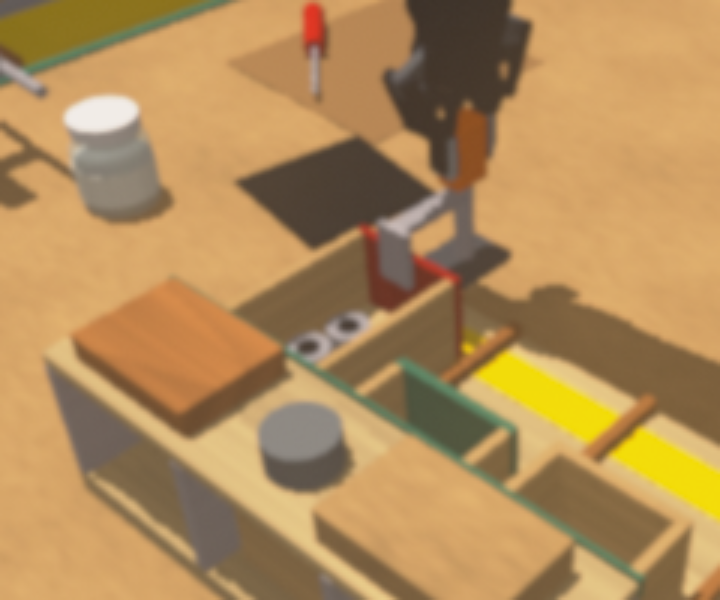

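Run:
```python
from h import *
im=cv2.imread("pics/w5.png")
cv2.imwrite("pics/w5a.png",cv2.resize(im[130:330,130:270],None,fx=4,fy=4,interpolation=cv2.INTER_CUBIC)[:600])
```

```text
(no output)
```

View pics/w5a.png

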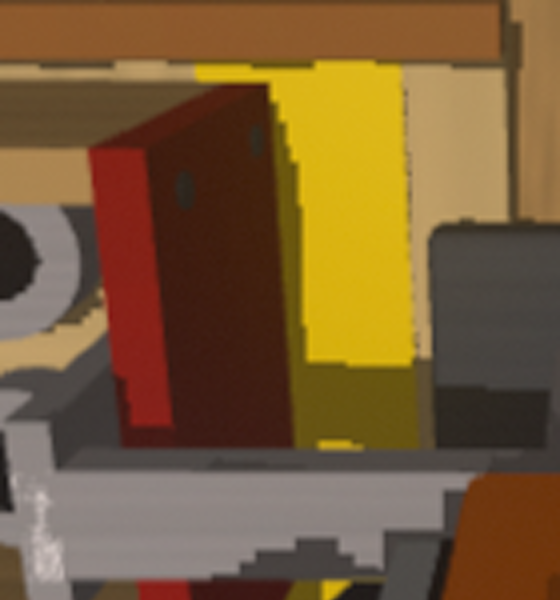

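Request:
{"fn": "move_arm", "kwargs": {
  "plan": [
    [[0, 0.002, 0, 0, 0, 0, 0], [0, 0.002, 0, 0, 0, 0, 0], [0, 0, 0, 0, 0, 0, 0], [0, 0, 0, 0, 0, 0, 0], [0, 0, 0, 0, 0, 0, 0], [0, -0.005, 0, 0, 0, 0, 0], [0, -0.005, 0, 0, 0, 0, 0], [0, 0, 0, 0, 0, 0, 0], [0, 0, -0.015, 0, 0, 0, 0], [0, 0, -0.02, 0, 0, 0, 0], [0, 0, -0.02, 0, 0, 0, 0], [0, 0, -0.02, 0, 0, 0, 0], [0, 0, 0, 0, 0, 0, 0]]
  ]
}}

```text
time: 11.13
tool_pos: [0.5003, -0.1226, 0.2893]
ee_rot: [-0.049, 2.192, -2.195]
wrist_force: [0.8, -0.2, -2.6]
gripper_width: 0.394
```

Run:
```python
from h import *
s=env.state();print(np.round(s["tool_pos"],4))
cv2.imwrite("pics/w6.png",env.get_image("wrist"))
cv2.imwrite("pics/s6.png",cv2.resize(env.get_image("scene")[90:290,100:340],None,fx=3,fy=3))
```

```text
[ 0.5003 -0.1226  0.2893]
```

View pics/w6.png

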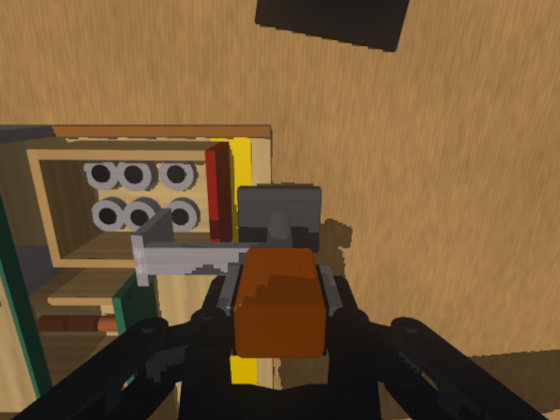

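View pics/s6.png

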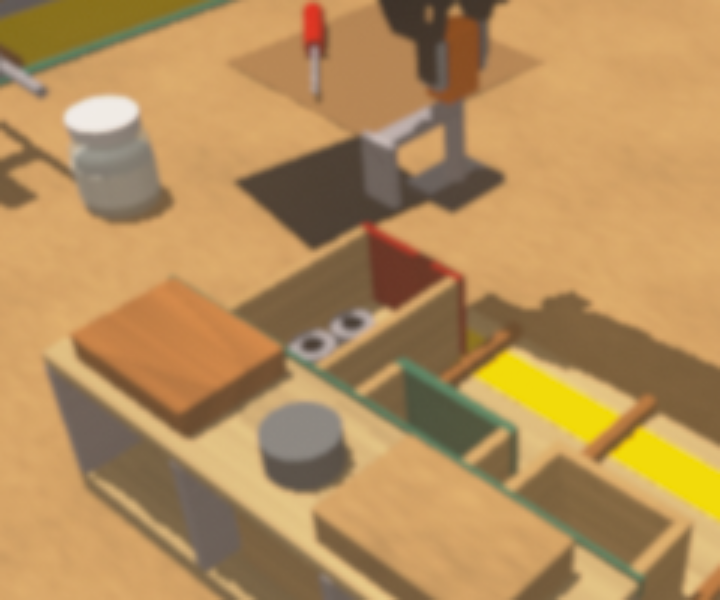

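Request:
{"fn": "move_arm", "kwargs": {
  "plan": [
    [[0, 0.0067, 0, 0.0263, 0, 0, 0], [0, 0.0067, 0, 0.0263, 0, 0, 0], [0, 0.0067, 0, 0.0263, 0, 0, 0], [0, 0.0067, 0, 0.0263, 0, 0, 0], [0, 0.0067, 0, 0.0263, 0, 0, 0], [0, 0.0067, 0, 0.0263, 0, 0, 0], [0, 0.0067, 0, 0.0263, 0, 0, 0], [0, 0.0067, 0, 0.0263, 0, 0, 0], [0, 0, 0, 0, 0, 0, 0], [0, 0, 0.02, 0, 0, 0, 0], [0, 0, 0.025, 0, 0, 0, 0], [0, 0, 0.025, 0, 0, 0, 0], [0, 0, 0.025, 0, 0, 0, 0], [0, 0, 0.015, 0, 0, 0, 0], [0, 0, 0.003, 0, 0, 0, 0], [0, 0, 0, 0, 0, 0, 0], [0, 0, 0, 0, 0, 0, 0]]
  ]
}}

```text
time: 12.65
tool_pos: [0.4558, -0.3344, 0.1702]
ee_rot: [-0.058, 2.199, -2.196]
wrist_force: [0.3, -0.1, -3.5]
gripper_width: 0.388
```

Run:
```python
from h import *
s=env.state();print(np.round(s["tool_pos"],4),s["wrist_force"].round(2))
cv2.imwrite("pics/w7.png",env.get_image("wrist"))
cv2.imwrite("pics/s7.png",cv2.resize(env.get_image("scene")[60:200,140:300],None,fx=4,fy=4))
```

```text
[ 0.4558 -0.3344  0.1702] [ 0.32 -0.14 -3.5 ]
```

View pics/w7.png

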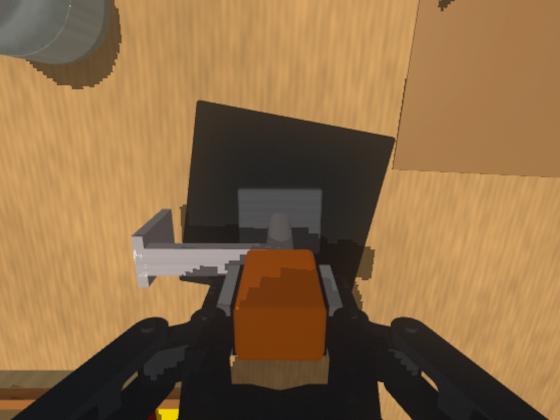

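View pics/s7.png

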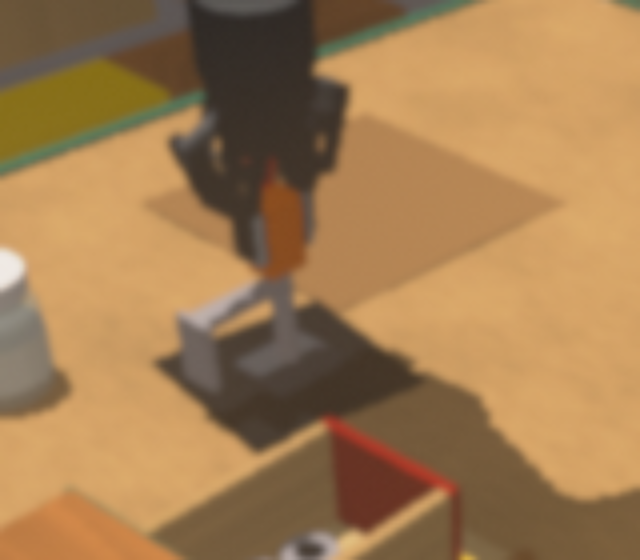

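Request:
{"fn": "move_arm", "kwargs": {
  "plan": [
    [[0, 0, 0.001, 0, 0, 0, 0], [0, 0, 0, 0, 0, 0, 0], [0, 0, 0, 0, 0, 0, 0]]
  ]
}}

```text
time: 13.0
tool_pos: [0.4564, -0.3348, 0.1707]
ee_rot: [-0.055, 2.196, -2.196]
wrist_force: [-0.3, -0.8, -2.5]
gripper_width: 0.388
```

Request:
{"fn": "move_arm", "kwargs": {
  "plan": [
    [[0, 0, 0.001, 0, 0, 0, 0], [0, 0, 0.001, 0, 0, 0, 0], [0, 0, 0, 0, 0, 0, 0], [0, 0, 0, 0, 0, 0, 0]]
  ]
}}

```text
time: 13.33
tool_pos: [0.4565, -0.335, 0.1694]
ee_rot: [-0.054, 2.195, -2.197]
wrist_force: [-0.6, -0.5, 0.0]
gripper_width: 0.393
```

Wrist force has gone from −3.5 to 0 N, so the foot is on the mat. I'll release and back off.

Request:
{"fn": "move_arm", "kwargs": {
  "plan": [
    [[60, 0, 0, 0, 0, 0, 0], [60, 0, 0, 0, 0, 0, 0], [100, 0, 0, 0, 0, 0, 0], [100, 0, 0, 0, 0, 0, 0], [100, 0, 0, 0, 0, 0, 0], [100, 0, 0, 0, 0, 0, 0], [100, 0, 0, 0, 0, 0, 0], [100, 0, -0.01, 0, 0, 0, 0], [100, 0, -0.02, 0, 0, 0, 0], [100, 0, -0.025, 0, 0, 0, 0], [100, 0, -0.025, 0, 0, 0, 0], [100, 0, -0.025, 0, 0, 0, 0], [100, 0, -0.025, 0, 0, 0, 0], [100, 0.02, 0, 0, 0, 0, 0], [100, 0.02, 0, 0, 0, 0, 0], [100, 0.02, 0, 0, 0, 0, 0], [100, 0, 0, 0, 0, 0, 0], [100, 0, 0, 0, 0, 0, 0]]
  ]
}}

```text
time: 14.83
tool_pos: [0.396, -0.3381, 0.3004]
ee_rot: [-0.052, 2.194, -2.197]
wrist_force: [0.6, -0.1, 0.7]
gripper_width: 1.001
```

Run:
```python
from h import *
s=env.state();print(np.round(s["tool_pos"],4),s["wrist_force"].round(2),s["gripper_width"])
cv2.imwrite("pics/w8.png",env.get_image("wrist"))
cv2.imwrite("pics/t8.png",env.get_image("top"))
cv2.imwrite("pics/s8.png",cv2.resize(env.get_image("scene")[60:260,100:370],None,fx=2.9,fy=2.9))
```

```text
[ 0.396  -0.3381  0.3004] [ 0.61 -0.13  0.73] 1.0008327898376979
```

View pics/w8.png

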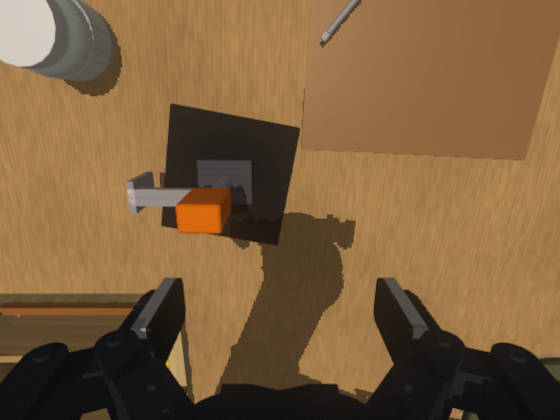

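View pics/t8.png

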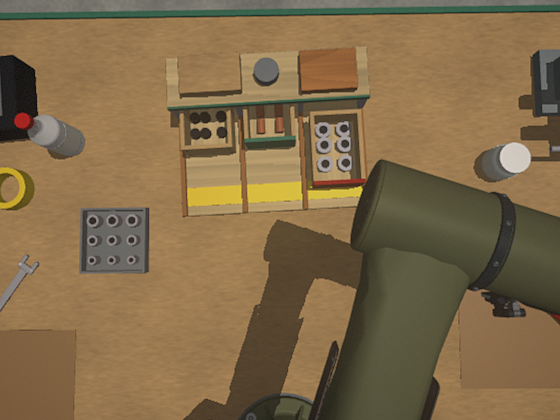

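View pics/s8.png

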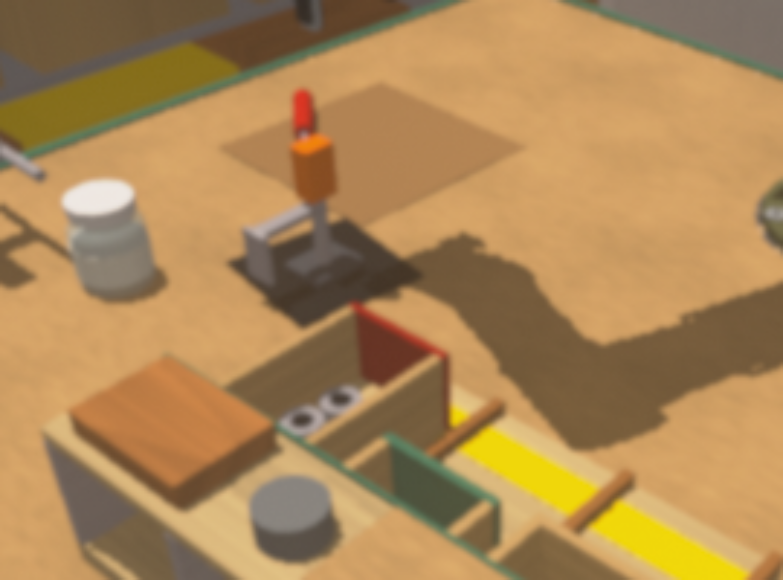

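Run:
```python
from h import *
im=cv2.imread("pics/t8.png")
cv2.imwrite("pics/t8a.png",cv2.resize(im[160:225,290:375],None,fx=8,fy=8,interpolation=cv2.INTER_CUBIC))
```

```text
(no output)
```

View pics/t8a.png

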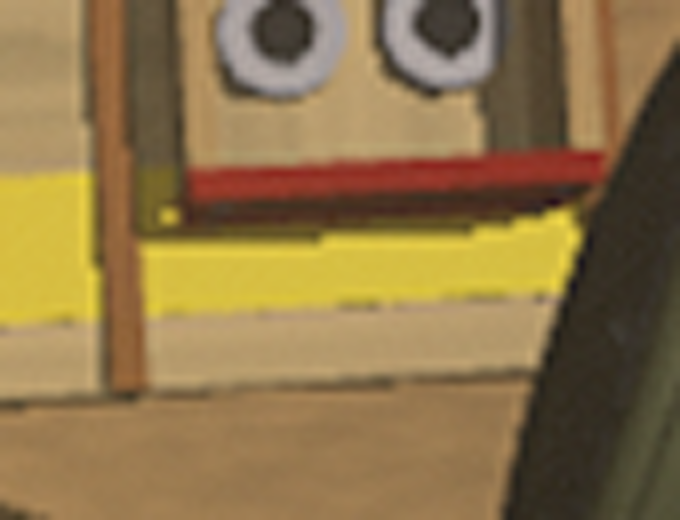

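Run:
```python
from h import *
W=lambda u,v:((u+.5)/8-.5+290,(v+.5)/8-.5+160)
o=np.array([.5434,.0165]);ex=np.array([.9988,.0485])
for p in [(190,203),(560,183)]:
    q=bp("top",*W(*p),.095);print(q.round(4),((q[:2]-o)@ex).round(4))
for p in [(195,222),(500,210)]:
    q=bp("top",*W(*p),.02);print(q.round(4),((q[:2]-o)@ex).round(4))
print(env.job_done())
```

```text
[ 0.549  -0.0635  0.095 ] 0.0017
[ 0.5532 -0.1559  0.095 ] 0.0014
[ 0.5523 -0.0685  0.02  ] 0.0047
[ 0.5548 -0.1506  0.02  ] 0.0033
the job is handed in; nothing more can be done
None
```

The job is done and handed in at about 15 s of the 51 s allowed. I lifted the hook off its mat and dropped the blade about 27 mm below the top of the red board. I then dragged the crate about 90 mm forward along its bay, unhooked, and stood the hook back on its mat.

The last checks all came out within limits; no verdict was reported:

- **Red crate:** the front of its board measures 1.5 to 5 mm behind the stripe's middle (limit 20 mm). The readings from the board's top and bottom edges differ by 2 to 3 mm. It looks square to the rack, going by both ends of the board.
- **Hook:** it stands upright near the mat's centre, going by the scene and wrist views. I took no measured tilt or position after release.
- **Bystander crates:** the green and bare crates show no visible movement. I compared them by eye only.
- **Robot:** the gripper is open and clear of everything, and the wrist force was under 1 N. The gripper was never brought near the red crate.

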